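# Clip the specimen lamp onto its sloping arm

### The arm

A 7-joint arm with a two-finger parallel gripper is mounted at the origin on the work surface. World frame = base frame: x ahead of the robot, y to its left, z up, the work surface at z = 0. Lengths are in m, angles in rad, forces in N, time in s.
With the tool pointing down it reaches from about 0.4 to 0.9 m from the base axis. Payload 5.5 kg.
Tool frame: the origin (TCP) lies midway between the tips of the shut fingers; the grasp point (between the pads) lies 19 mm behind it; z points along the fingers, y is the line along which they close (so a half turn about z gives the same grasp; the last joint's range is limited). The gripper opens to 92 mm and grips with 3 to 60 N. Pads are 19 mm wide; open, the fingers measure 130 mm over their backs; the gripper's body (75 mm by 190 mm) begins 47 mm behind the grasp point.
Start: joints at [-0.947, 0.501, -0.427, 1.55, 0.221, 1.138, -0.21], TCP at [0.229, 0.608, 0.227] pointing down, gripper open.
Joint ranges: [-2.88, 2.88], [-0.31, 2.03], [-1.54, 1.56], [0.2, 2.42], [-1.41, 4.55], [0.19, 2.02], [-2.57, 2.57]. Speed limits (rad/s): [2.57, 2.57, 3.14, 3.14, 3.14, 3.14, 3.14].

### API

Orientations are given as a rotation vector (axis times angle).
In Python, from workcell import env gives the robot as it stands.
- The arm moves only by the shell command python3 -m pendant 'ROWS' [FORCE]. ROWS is JSON, a list of rows, each a list of 7 numbers: the shift along the world's x, y, z in cm, then the turn, a rotation vector about the world's x, y, z in rad, then the finger opening in cm, from 0 to 9.18. A call has 1 to 12 rows; each row shifts and turns the commanded pose from where the row before left it; what a row does not reach is not made up. A row lasts 1/10 s, in which the tool goes at most 50 mm and 8.59 degrees, less where a joint would pass 70% of its speed; a pose out of reach is approached as far as the arm can. A call with a gripper value outside its range is refused whole. The fingers move at their own pace and stop on an object; FORCE is the grip in N (left out, the last holds). Time passes only in rows, so rows that do not move let the fingers close. It gives the time, the measured TCP pose, the force, the opening and the grip force at its end, in the units of the state.
- env.get_obs(): the state, without advancing time (a new reading comes with each control period).
- env.read_camera(name): name is "scene" or "top"; returns a dict with "image" (480x640x3 uint8, blue, green, red), "mtx" (3x3 intrinsics, pixels), "dist_coeffs" ([k1, k2, p1, p2, k3] as OpenCV has them; the pictures are not rectified), "cam_to_world" (4x4, takes a point from camera to world coordinates). Camera axes: x right, y up, looking along -z (the intrinsics and any distortion apply to the point x, -y, -z); pixel columns grow to the right and rows downward; lengths in m; the calibration is good to about 2 mm. A picture is of the moment at which its call begins. There is no depth.
- env.sign_off(): hands the job in; it is judged then, once.
The state is a dict: "t": time; "qpos": joint angles; "qvel": joint speeds; "joint_torque": joint torques, N m; "tool_pos": TCP position; "ee_rot": TCP orientation; "contact_force": force on the tool from outside, world axes, zero at the start; "moment": the same for the moment, N m; "gripper_width": opening from 0.0 (shut) to 1.0 (fully open); "gripper_force": force on a finger pad.
Only numpy, scipy, OpenCV 4.12 (cv2) and the standard library are available. Lean on these libraries where they do the work, as an engineer would, in place of code of your own. Each camera call takes 0.05 s, during which the arm holds its last target. There are 200 camera calls.

### The job

Pick up the clip-on lamp and press it squarely, straight on top, onto the bare upper half of the stand's sloping round arm, with its lamp head pointing down the slope, until both sprung clip arms snap round the arm. Then slide it down the arm until it rests against the stop collar, and let go. Leave the jar and the two loose dishes where they are.

Things in the scene. Friction and masses are not known exactly. Their poses are not given: they have to be found in the camera images.
- lamp: Clip-on lamp, white plastic, black head, 0.11 to 0.2 kg, 113 mm long, 85 mm high. Origin: middle of the clip's bore, where the arm's axis passes once home; 22 mm above the bench at the start, when it stands upright on its clip tips. x along the bore, head at -x; z up through the grip block; the clip's mouth opens to -z. The clip spans x -25 to 25 mm.
- clip_roof (a point): Middle of the underside of the clip's flat roof, the seat that meets the top of the arm: lamp z 13 mm. The roof is 36 mm wide and 6 mm thick; nothing of the lamp but the side arms lies below it.
- clip_mouth (a point): Middle of the clip's mouth, lamp z -22 mm, 44 mm wide over its flared tips; above, at z -10 mm, it narrows to a 17 mm throat. It centres itself within about 5 mm. Pressing on along -z takes about 8 to 13 N, from origin 21 mm off the arm's axis to about 11 mm; from there it snaps itself home and stays on. Pushing it along takes about 2 to 8 N.
- clip_left (a joint): Sprung clip arm on the lamp's +y side, hinged at the roof: 0 relaxed, grows as it is spread, rad; about 0.2 at the widest point, about 0.04 when home. About 3.5 N per mm at the throat.
- clip_right (a joint): The like arm on the lamp's -y side.
- grip_block (a point): Middle of the place to grip the lamp (lamp x 7, z 42 mm): a white block 50 mm long (lamp x -18 to 32), 28 mm wide (y) and 38 mm high (z 19 to 57). Its sides are free for fingers down to z 20 mm; the black head begins at x -40 mm, on a thin neck.
- lamp_head (a point): Centre of the lamp head's front glass, at lamp x -80, z 44 mm. The head is a black cone up to 38 mm in diameter; it passes 5 mm clear above the collar.
- rod: The stand's fixed sloping arm: bare steel bar, 26 mm diameter, rising at 28 degrees towards the robot. Origin on its axis at its lower end, 35 mm above the bench; x up along the axis, y level, z square to it, up and away from the robot. Black stop collar, 40 mm diameter, at x 85 to 105 mm; bare from 105 to 302 mm. Lamp origin when done: x 130, y 0, z 0; upper half: x 170 to 260 mm.
- collar_face (a point): Centre of the upper face of the stop collar, on the arm's axis (rod x 105 mm).
- rod_top (a point): Upper end of the bare bar, on its axis (rod x 302 mm), 177 mm above the bench; a black end cap 34 mm in diameter and 16 mm long follows, and a post 20 mm in diameter stands under the bar here.
- stand: The fixed stand: white base plate 18 mm thick, 110 mm wide, from x -262 to 170 mm about its origin (on the bench, under the arm's middle); x level, along the arm towards its high end, about towards the robot. Black foot block, 36 mm high on the base, at x -145 mm holds the arm's low end; fixed specimen dish, 80 mm across, 15 mm high, at x -216; post at x 125 mm.
- jar: Bystander: closed glass specimen jar, 64 mm in diameter, 90 mm high, standing; origin under its centre.
- dish: Bystander: closed clear dish 93 mm in diameter, 16 mm high, lying loose on the bench to the left of the stand; origin under its centre.
- spare_dish: Bystander: a second such dish, 93 mm in diameter, 16 mm high, to the right of the stand; origin under its centre.
Mind the look-alikes: they are no part of the job. What is shaped like the lamp but purple is not meant.

How it is judged:
On the way:
1. the lamp is snapped home on the bare upper half of the arm, its clip at least 25 mm clear above the collar (x of lamp in the frame of rod between 0.155 and 0.285 m and z of lamp in the frame of rod between -0.004 and 0.0025 m and y of lamp in the frame of rod between -0.003 and 0.003 m and angle between the x axis of lamp and the x axis of rod, either way round below 0.12 rad), for 0.1 s.
At the end, for the whole second after the job is handed in: The lamp is snapped home on the arm (bore within 3 mm of the arm's axis, in line within 0.1 rad, grip block uppermost within 0.3 rad), its head pointing down the slope, its clip against the collar (gap under 4 mm), at rest and released (x of lamp in the frame of rod between 0.127 and 0.134 m and z of lamp in the frame of rod between -0.004 and 0.0025 m and y of lamp in the frame of rod between -0.003 and 0.003 m and angle between the x axis of lamp and the x axis of rod, either way round below 0.1 rad and angle between the z axis of lamp and the z axis of rod, either way round below 0.3 rad and x of lamp_head in the frame of rod below 0.08 m and z of lamp_head in the frame of rod above 0.02 m and linear speed of lamp below 0.01 m/s and contact force between lamp and the fingers below 0.1 N); the robot touches nothing.
It fails at once if the jar or a loose dish is moved more than 15 mm (distance of any of jar, dish, spare_dish from where it was at the start of the episode above 0.015 m).
It also fails if it takes over 48 s, if anything falls off the work surface, if the arm or the gripper's body presses on something with over 40 N, if the wrist force passes 120 N, or if a joint passes its speed limit or range.

## Working session

There is one attempt and no reset: what is moved stays moved. The work goes in short steps, Python scripts to look and compute and a shell command to move; the robot and the scene stay as the last step left them, time stands still between calls to the robot, and variables do not carry over. Pictures are saved under pics/ and viewed, at most 10 in all, crops included, and the job is handed in when it is done.

```bash
mkdir -p pics; ls; python3 - <<'E'
from workcell import env
import cv2,numpy as np
for n in("scene","top"):
    r=env.read_camera(n); cv2.imwrite(f"pics/{n}0.png",r["image"]); print(n,np.round(r["mtx"],1).tolist(),r["dist_coeffs"],np.round(r["cam_to_world"],3).tolist())
o=env.get_obs(); print(o["t"],o["tool_pos"],o["ee_rot"],o["gripper_width"])
E
```

```text
pics
scene [[551.0, 0.0, 327.5], [0.0, 551.0, 240.3], [0.0, 0.0, 1.0]] [-0.16876685  0.          0.          0.          0.        ] [[-0.493, -0.475, 0.729, 1.43], [0.87, -0.28, 0.406, 0.48], [0.011, 0.834, 0.551, 0.765], [0.0, 0.0, 0.0, 1.0]]
top [[561.0, 0.0, 317.7], [0.0, 561.0, 226.9], [0.0, 0.0, 1.0]] [-0.13402117  0.          0.          0.          0.        ] [[0.012, 0.997, -0.072, 0.475], [-1.0, 0.012, -0.001, -0.006], [-0.0, 0.072, 0.997, 1.342], [0.0, 0.0, 0.0, 1.0]]
0.1 [0.22926955 0.60755661 0.22577554] [-5.63519869e-01 -3.09024576e+00  2.67673028e-03] 1.0005515510990495
```

View pics/scene0.png

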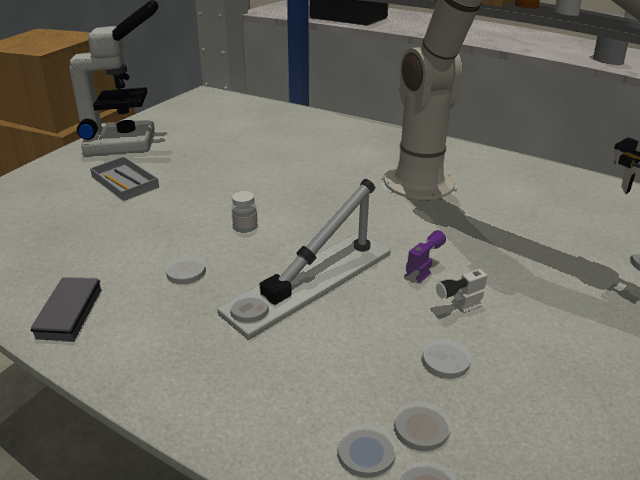

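View pics/top0.png

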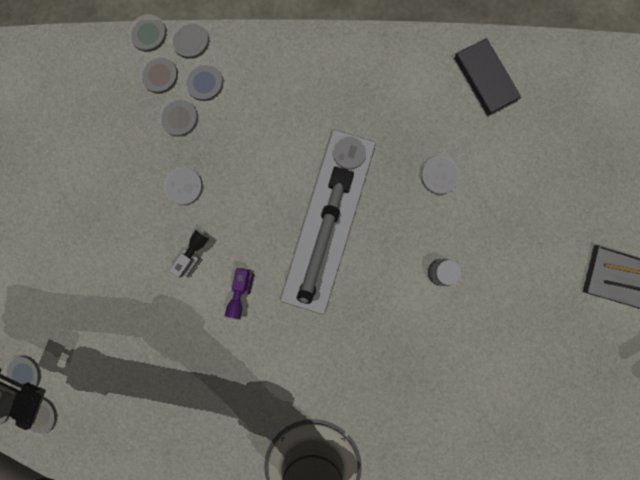

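The scene view shows the lamp at about (465,290) with its black head at (450,288), and the stand from (250,310) to (368,186). In the top view the lamp's block is at (183,264), its head at (199,240), the collar at (331,212) and the end cap at (306,296). The purple decoy is at (239,292).

```bash
cat > h.py <<'E'
import cv2,numpy as np
from workcell import env
def ray(r,p):
    u=cv2.undistortPoints(np.array([[p]],float),r["mtx"],r["dist_coeffs"])[0,0]
    M=np.array(r["cam_to_world"]); return M[:3,3],M[:3,:3]@np.array([u[0],-u[1],-1])
def onz(r,p,z):
    c,d=ray(r,p); return c+d*(z-c[2])/d[2]
def proj(r,P):
    M=np.array(r["cam_to_world"]); q=M[:3,:3].T@(np.array(P)-M[:3,3]); 
    return cv2.projectPoints(np.array([[q[0],-q[1],-q[2]]]),np.zeros(3),np.zeros(3),r["mtx"],r["dist_coeffs"])[0][0,0]
def tri(a,b):
    (c1,d1),(c2,d2)=a,b; s=np.linalg.lstsq(np.c_[d1,-d2],c2-c1,rcond=None)[0]
    p,q=c1+d1*s[0],c2+d2*s[1]; return (p+q)/2,np.linalg.norm(p-q)
def blobs(im,box,lo,hi,amin=15):
    x0,y0,x1,y1=box; m=cv2.inRange(im[y0:y1,x0:x1],np.array(lo),np.array(hi))
    n,l,s,c=cv2.connectedComponentsWithStats(m)
    out=[]
    for i in range(1,n):
        if s[i,4]>=amin:
            k=max(cv2.findContours((l==i).astype(np.uint8),0,2)[0],key=cv2.contourArea)
            out.append((c[i]+[x0,y0],s[i,4],cv2.minAreaRect(k+np.array([x0,y0]))))
    return out
E
python3 - <<'E'
from h import *
t=env.read_camera("top");s=env.read_camera("scene")
for n,r,b in(("t lamp",t,(160,220,220,285)),("t rod",t,(290,160,365,305)),("s lamp",s,(425,262,500,325)),("s rod",s,(250,170,385,305))):
    print(n); g=r["image"]
    for c,a,q in blobs(g,b,(0,0,0),(45,45,45)): print(" dark",c.round(1),a,np.round(q[0],1),np.round(q[1],1),round(q[2]))
    if "lamp" in n:
        for c,a,q in blobs(g,b,(165,)*3,(255,)*3): print(" lite",c.round(1),a,np.round(q[0],1),np.round(q[1],1),round(q[2]))
a=cv2.resize(t["image"][220:290,155:225],(400,400),interpolation=2);b=cv2.resize(s["image"][260:330,425:495],(400,400),interpolation=2)
cv2.imwrite("pics/crop1.png",np.hstack([a,b]))
E
```

```text
t lamp
 dark [195.7 243.4] 302 [194.  244.9] [15.4 27.8] 37
t rod
 dark [341.2 178.2] 373 [340.8 179.1] [20.2 22.3] 17
 dark [331.  211.6] 162 [330.5 212.5] [16.4 13.9] 18
 dark [306.1 294.4] 147 [306.3 292.6] [15.8 17. ] 17
s lamp
 dark [453.7 285.9] 251 [455.4 285.6] [16.4 23.1] 72
s rod
 dark [368.  184.8] 71 [367.6 184.9] [13.5  7.4] 42
 dark [361.4 245.5] 116 [361.5 244.5] [15. 11.] 0
 dark [306.5 254.3] 172 [306.3 254.6] [17.7 10.8] 39
 dark [275.4 289. ] 635 [275.8 288.4] [26.4 30.1] 60
```

View pics/crop1.png

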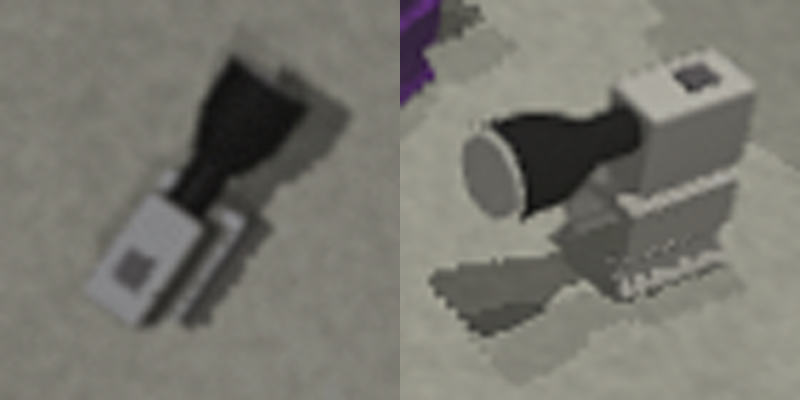

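The crops show the lamp's block top face as a clear quadrilateral in both views, with the head up-right in the top view. I'll turn those corners into positions.

```bash
python3 - <<'E'
from h import *
t=env.read_camera("top");s=env.read_camera("scene")
k=400/70
A=np.array([(147,193),(203,225),(138,327),(85,293)])/k-.5+[155,220]
B=np.array([(212,88),(318,50),(356,92),(250,125)])/k-.5+[425,260]
for r,Q in((t,A),(s,B)):
    W=np.array([onz(r,p,.079) for p in Q]);print(W.round(4)[:,:2].tolist(),W.mean(0).round(4),[np.linalg.norm(W[i]-W[i-1]).round(4) for i in range(4)])
# head front/neck
e=[(p,np.degrees(np.arctan2(*p[1::-1]))) for p in [onz(t,(185+0,262),.066)]]
for n,a,b in(("collar",(331,211.6),(306.5,254.3)),("cap",(306.1,294.4),(368,184.8))):
    p,d=tri(ray(t,a),ray(s,b)); print(n,p.round(4),d.round(4))
for n,a,z in(("collar",(331,211.6),.0796),("cap",(306.1,294.4),.1805)): print(n,onz(t,a,z).round(4))
h=onz(t,(195.7,243.4),.066);print("head blob",h)
# head edges corners in top crop: front rim (235,55),(305,110)
f=onz(t,np.array([270,82])/k-.5+[155,220],.066);print("front",f)
# bar edges by row
g=cv2.cvtColor(t["image"],6)
for y in range(225,290,8): print(y,g[y,int(331-(y-212)*.305)-14:int(331-(y-212)*.305)+15].tolist())
E
```

```text
[[0.5028, 0.3063], [0.4905, 0.2835], [0.4497, 0.3086], [0.4628, 0.3304]] [0.4764 0.3072 0.079 ] [np.float64(0.0467), np.float64(0.026), np.float64(0.048), np.float64(0.0254)]
[[0.4949, 0.2817], [0.4518, 0.3094], [0.4703, 0.3295], [0.5095, 0.3009]] [0.4816 0.3054 0.079 ] [np.float64(0.0241), np.float64(0.0513), np.float64(0.0273), np.float64(0.0485)]
collar [ 0.6008 -0.0338  0.0842] 0.0014
cap [0.419  0.0185 0.1849] 0.0029
collar [ 0.6016 -0.0345  0.0796]
cap [0.4194 0.0172 0.1805]
head blob [0.52628469 0.27416834 0.066     ]
front [0.54837916 0.2607091  0.066     ]
225 [132, 131, 132, 131, 132, 133, 133, 116, 81, 70, 77, 84, 88, 87, 89, 86, 84, 78, 68, 62, 73, 88, 111, 128, 133, 132, 134, 132, 133]
233 [131, 132, 133, 133, 132, 133, 132, 128, 91, 68, 73, 83, 83, 87, 87, 88, 85, 79, 74, 66, 68, 80, 88, 94, 122, 133, 132, 132, 132]
241 [132, 133, 133, 131, 133, 134, 131, 110, 78, 68, 77, 84, 85, 88, 90, 86, 83, 79, 68, 67, 75, 85, 93, 110, 127, 132, 133, 132, 134]
249 [133, 130, 132, 134, 133, 134, 133, 125, 90, 67, 73, 81, 85, 87, 88, 90, 85, 83, 76, 67, 66, 79, 84, 91, 111, 129, 135, 132, 132]
257 [133, 132, 132, 133, 131, 133, 131, 108, 80, 69, 77, 84, 86, 90, 89, 87, 87, 79, 73, 62, 65, 83, 88, 86, 94, 120, 134, 132, 131]
265 [133, 133, 131, 130, 133, 133, 134, 126, 89, 66, 73, 82, 84, 87, 89, 87, 89, 84, 76, 66, 64, 74, 84, 87, 90, 112, 128, 131, 132]
273 [130, 131, 133, 132, 134, 135, 129, 100, 70, 69, 79, 82, 88, 87, 88, 88, 86, 80, 74, 63, 68, 81, 85, 86, 91, 111, 131, 134, 133]
281 [132, 130, 131, 133, 131, 134, 136, 128, 90, 68, 74, 83, 85, 87, 89, 89, 85, 84, 79, 70, 63, 75, 85, 86, 86, 84, 92, 121, 132]
289 [132, 132, 130, 134, 132, 119, 73, 43, 49, 60, 65, 76, 83, 85, 88, 89, 87, 83, 76, 66, 46, 27, 39, 72, 84, 83, 97, 121, 134]
```

```bash
python3 -m pendant '[[2.1,-2.5,-0.8,0,0,-0.017,9.18],[2.1,-2.5,-0.8,0,0,-0.017,9.18],[2.1,-2.5,-0.8,0,0,-0.017,9.18],[2.1,-2.5,-0.8,0,0,-0.017,9.18],[2.1,-2.5,-0.8,0,0,-0.017,9.18],[2.1,-2.5,-0.8,0,0,-0.017,9.18],[2.1,-2.5,-0.8,0,0,-0.017,9.18],[2.1,-2.5,-0.8,0,0,-0.017,9.18],[2.1,-2.5,-0.8,0,0,-0.017,9.18],[2.1,-2.5,-0.8,0,0,-0.017,9.18],[2.1,-2.5,-0.8,0,0,-0.018,9.18],[1.9,-2.6,-0.8,0,0,-0.018,9.18]]' 60
python3 - <<'E'
from h import *
t=env.read_camera("top");s=env.read_camera("scene")
cv2.imwrite("pics/s2.png",np.hstack([cv2.resize(r["image"][b:b+150,a:a+150],(400,400),interpolation=2) for r,a,b in((s,380,190),(t,110,190))]))
o=env.get_obs();print(o["tool_pos"],o["ee_rot"])
for p,z in(((326.65,225),.095),((309.05,281),.165)): print(onz(t,p,z))
E
```

```text
t: 1.5
tool_pos: [0.4805, 0.3062, 0.1306]
ee_rot: [0.879, 3.016, 0.001]
contact_force: [1.2, -0.6, -0.5]
gripper_width: 1.003
gripper_force: 0.0
[0.48252999 0.30094355 0.12938665] [ 0.89073766  3.01154705 -0.00634805]
[ 0.56994837 -0.02480932  0.095     ]
[0.44668488 0.01174442 0.165     ]
```

View pics/s2.png

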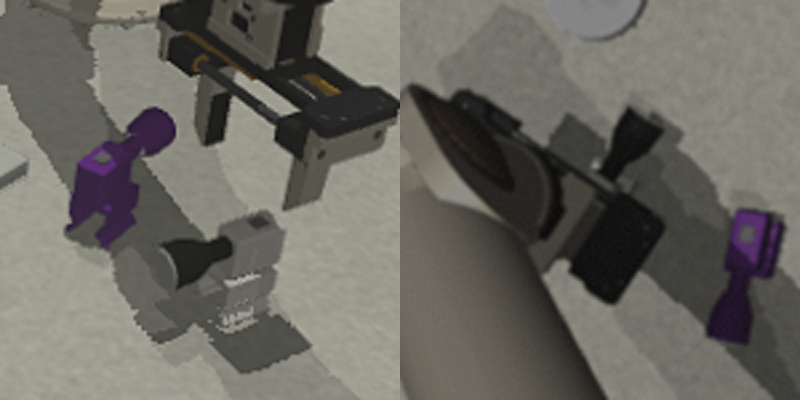

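Both crops show the open gripper above the lamp, with the fingertips in the left crop at (210,140) and (300,205). They straddle the block. I'll settle first, then read the pose.

```bash
python3 -m pendant '[[0,0,0,0,0,0,9.18],[0,0,0,0,0,0,9.18]]'; python3 - <<'E'
from h import *
for i in range(1):
    o=env.get_obs();print(o["tool_pos"],o["ee_rot"])
from scipy.spatial.transform import Rotation as R
m=R.from_rotvec(o["ee_rot"]).as_matrix();print(m.round(3),np.degrees(np.arctan2(m[1,1],m[0,1])))
E
```

```text
t: 1.8
tool_pos: [0.4788, 0.3084, 0.131]
ee_rot: [-0.876, -3.017, -0.002]
contact_force: [0.6, 0.7, 0.4]
gripper_width: 1.002
gripper_force: 0.0
[0.4787945  0.30843183 0.13099126] [-8.76095450e-01 -3.01653752e+00 -1.51336133e-03]
[[-0.844  0.536 -0.   ]
 [ 0.536  0.844  0.001]
 [ 0.001  0.001 -1.   ]] 57.61013391219007
```

```bash
python3 -m pendant '[[0,-0.1,-2,0,0,0,9.18],[0,-0.1,-2.3,0,0,0,9.18],[0,0,-2.3,0,0,0,9.18],[0,0,-2,0,0,0,9.18],[0,0,0,0,0,0,9.18],[0,0,0,0,0,0,0],[0,0,0,0,0,0,0],[0,0,0,0,0,0,0],[0,0,0,0,0,0,0],[0,0,0,0,0,0,0],[0,0,0,0,0,0,0],[0,0,0,0,0,0,0]]' 60
```

```text
t: 3.0
tool_pos: [0.4795, 0.3051, 0.0448]
ee_rot: [0.879, 3.016, 0.0]
contact_force: [0.4, 0.8, 0.1]
gripper_width: 0.445
gripper_force: 0.0
```

```bash
python3 -m pendant '[[0,0,0,0,0,0,0],[0,0,0,0,0,0,0],[0,0,0,0,0,0,0],[0,0,0,0,0,0,0],[0,0,0,0,0,0,0],[0,0,0,0,0,0,0]]' 60
```

```text
t: 3.6
tool_pos: [0.4794, 0.3052, 0.0447]
ee_rot: [-0.878, -3.016, 0.0]
contact_force: [-0.5, -0.0, 0.2]
gripper_width: 0.304
gripper_force: 59.9
```

```bash
python3 -m pendant '[[0,0,2,0,0,0,0],[0,0,3,0,0,0,0],[0,0,3.5,0,0,0,0],[0,0,3.5,0,0,0,0],[0,0,3.5,0,0,0.05,0],[0,0,3.5,0,0,0.05,0],[0,0,2,0,0,0.05,0],[0,0,0,0,0,0.05,0],[0,0,0,0,0,0.05,0],[0,0,0,0,0,0.033,0],[0,0,0,0,0,0,0]]' 60
python3 - <<'E'
from h import *
t=env.read_camera("top");r=t
g=t["image"].min(2)
for y in (140,165,200,240,275,300): print(y,g[y,280:380].tolist()) if y in(200,275) else 0
m=((g>140)*255).astype(np.uint8); m[:, :270]=0;m[:,390:]=0;m[:120]=0;m[325:]=0
m=cv2.morphologyEx(m,cv2.MORPH_CLOSE,np.ones((21,21)))
m=cv2.morphologyEx(m,cv2.MORPH_OPEN,np.ones((7,7)))
k=max(cv2.findContours(m,0,2)[0],key=cv2.contourArea);q=cv2.minAreaRect(k);print(q)
for n,P in(("rect",cv2.boxPoints(q)),("hand",[(333,131),(375,144),(325,313),(282,303)])):
    W=np.array([onz(r,p,.018)[:2] for p in P]);print(n,W.round(4).tolist(),[np.linalg.norm(W[i]-W[i-1]).round(3) for i in range(4)])
E
```

```text
t: 4.7
tool_pos: [0.4792, 0.3048, 0.2544]
ee_rot: [-0.444, -3.11, 0.001]
contact_force: [-0.9, -0.7, -1.5]
gripper_width: 0.301
gripper_force: 59.9
200 [125, 124, 130, 128, 127, 129, 127, 124, 123, 124, 125, 124, 123, 124, 122, 122, 120, 120, 123, 122, 126, 122, 120, 123, 126, 123, 120, 119, 119, 106, 94, 118, 138, 140, 141, 141, 141, 142, 142, 142, 140, 140, 141, 138, 143, 142, 141, 138, 115, 83, 74, 84, 91, 93, 94, 95, 92, 87, 77, 70, 76, 113, 138, 141, 141, 142, 141, 140, 142, 140, 141, 141, 141, 141, 142, 142, 142, 134, 107, 104, 119, 123, 122, 123, 124, 126, 125, 126, 126, 126, 124, 121, 117, 123, 122, 122, 122, 123, 122, 122]
275 [126, 127, 128, 127, 115, 110, 104, 94, 109, 133, 142, 138, 138, 140, 140, 140, 139, 140, 141, 142, 141, 142, 141, 141, 126, 88, 71, 79, 86, 91, 94, 94, 95, 91, 90, 81, 73, 69, 81, 88, 88, 87, 103, 132, 141, 141, 142, 141, 141, 140, 140, 142, 141, 142, 141, 121, 103, 117, 124, 122, 122, 126, 128, 127, 127, 123, 124, 121, 124, 128, 129, 129, 126, 123, 123, 121, 123, 125, 128, 127, 126, 129, 131, 130, 126, 122, 120, 120, 122, 122, 121, 126, 127, 124, 124, 123, 125, 123, 123, 120]
((324.6748046875, 232.16648864746094), (42.93250274658203, 154.3503875732422), 17.03776741027832)
rect [[0.3985, 0.0781], [0.751, -0.0244], [0.7218, -0.1229], [0.3703, -0.0187]] [np.float64(0.101), np.float64(0.367), np.float64(0.103), np.float64(0.367)]
hand [[0.8029, -0.0388], [0.7724, -0.1401], [0.3686, -0.0244], [0.3907, 0.0769]] [np.float64(0.428), np.float64(0.106), np.float64(0.42), np.float64(0.104)]
```

```bash
python3 -m pendant '[[0.48,-2.9,0,0.0125,0.0426,0,0],[0.48,-2.9,0,0.0125,0.0426,0,0],[0.48,-2.9,0,0.0125,0.0426,0,0],[0.48,-2.9,0,0.0125,0.0426,0,0],[0.48,-2.9,0,0.0125,0.0426,0,0],[0.48,-2.9,0,0.0125,0.0426,0,0],[0.48,-2.9,-0.5,0.0125,0.0426,0,0],[0.48,-2.9,-0.6,0.0125,0.0426,0,0],[0.48,-2.9,-0.6,0.0125,0.0426,0,0],[0.48,-2.9,-0.6,0.0125,0.0426,0,0],[0.5,-2.9,-0.6,0.0125,0.0426,0,0],[0,0,0,0,0,0,0]]' 60
python3 -m pendant '[[0,0,0,0,0,0,0],[0,0,0,0,0,0,0]]'
python3 - <<'E'
from h import *
t=env.read_camera("top");s=env.read_camera("scene")
cv2.imwrite("pics/s3.png",np.hstack([cv2.resize(r["image"][b:b+160,a:a+160],(400,400),interpolation=2) for r,a,b in((s,250,130),(t,240,160))]))
o=env.get_obs()
from scipy.spatial.transform import Rotation as R
m=R.from_rotvec(o["ee_rot"]).as_matrix();print(o["tool_pos"],m.round(3).tolist(),o["qpos"].round(2) if hasattr(o["qpos"],"round") else o["qpos"])
E
```

```text
t: 5.95
tool_pos: [0.5326, -0.0207, 0.2228]
ee_rot: [-0.389, -2.625, -0.09]
contact_force: [0.4, -0.9, -2.2]
gripper_width: 0.303
gripper_force: 59.9
t: 6.15
tool_pos: [0.5324, -0.0124, 0.2258]
ee_rot: [-0.374, -2.63, -0.096]
contact_force: [1.0, 0.7, -2.2]
gripper_width: 0.302
gripper_force: 59.9
[ 0.53239877 -0.0121326   0.22630181] [[-0.849, 0.278, -0.45], [0.245, 0.961, 0.132], [0.468, 0.002, -0.883]] [ 0.19  0.6  -0.21  1.46 -0.02  1.56  1.28]
```

View pics/s3.png

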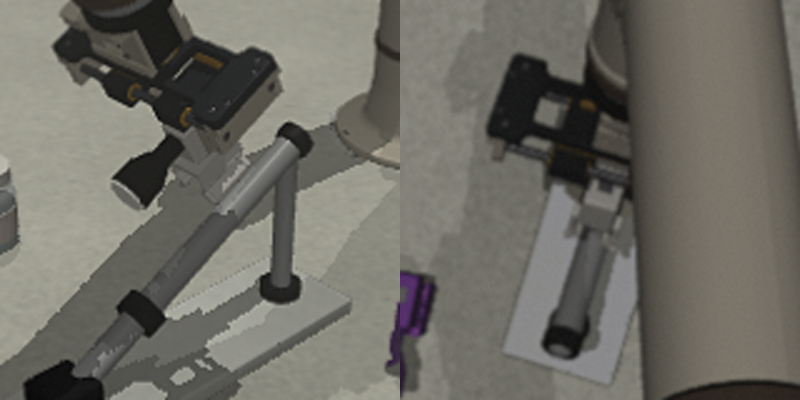

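The two crops show the lamp hanging level with the bar's slope, its head pointing down the slope. In the top crop the block centre (602,212) lies on the bar's axis within about a pixel. Next I'll approach along the bar's normal.

```bash
python3 -m pendant '[[-0.5,0.15,-1,0,0,0,0],[-0.5,0.15,-1,0,0,0,0],[-0.5,0.15,-1,0,0,0,0],[-0.5,0.15,-0.95,0,0,0,0],[0,0,0,0,0,0,0],[0,0,0,0,0,0,0]]' 60
python3 -m pendant '[[-0.23,0.07,-0.44,0,0,0,0],[-0.23,0.07,-0.44,0,0,0,0],[0,0,0,0,0,0,0],[0,0,0,0,0,0,0]]'
```

```text
t: 6.85
tool_pos: [0.5122, -0.0078, 0.186]
ee_rot: [-0.376, -2.629, -0.095]
contact_force: [0.0, 0.4, -0.5]
gripper_width: 0.302
gripper_force: 59.9
t: 7.25
tool_pos: [0.5083, -0.0073, 0.1776]
ee_rot: [-0.377, -2.631, -0.094]
contact_force: [1.4, -2.8, 0.4]
gripper_width: 0.303
gripper_force: 59.9
```

```bash
python3 -m pendant '[[-0.03,-0.1,0,0,0,0,0],[-0.14,0.04,-0.26,0,0,0,0],[-0.14,0.04,-0.26,0,0,0,0],[0,0,0,0,0,0,0],[0,0,0,0,0,0,0]]'
python3 -m pendant '[[-0.14,0.04,-0.26,0,0,0,0],[-0.14,0.04,-0.26,0,0,0,0],[0,0,0,0,0,0,0],[0,0,0,0,0,0,0]]'
```

```text
t: 7.75
tool_pos: [0.5067, -0.007, 0.1733]
ee_rot: [-0.377, -2.635, -0.095]
contact_force: [4.7, -3.2, 4.1]
gripper_width: 0.299
gripper_force: 59.9
t: 8.15
tool_pos: [0.5011, -0.0055, 0.1659]
ee_rot: [-0.375, -2.628, -0.095]
contact_force: [-0.3, -0.5, -8.2]
gripper_width: 0.297
gripper_force: 59.9
```

```bash
python3 -m pendant '[[-0.14,0.04,-0.26,0,0,0,0],[-0.14,0.04,-0.26,0,0,0,0],[0,0,0,0,0,0,0],[0,0,0,0,0,0,0]]'
```

```text
t: 8.55
tool_pos: [0.4981, -0.0046, 0.1612]
ee_rot: [-0.375, -2.628, -0.095]
contact_force: [-2.2, 1.3, -7.0]
gripper_width: 0.304
gripper_force: 59.9
```

```bash
python3 -m pendant '[[-0.09,0.03,-0.18,0,0,0,0],[0,0,0,0,0,0,0],[0,0,0,0,0,0,0]]'
python3 -m pendant '[[-0.09,0.03,-0.18,0,0,0,0],[0,0,0,0,0,0,0],[0,0,0,0,0,0,0]]'
```

```text
t: 8.85
tool_pos: [0.498, -0.0046, 0.161]
ee_rot: [-0.375, -2.629, -0.095]
contact_force: [-3.2, 0.4, 4.9]
gripper_width: 0.307
gripper_force: 59.9
t: 9.15
tool_pos: [0.498, -0.0046, 0.1609]
ee_rot: [-0.376, -2.631, -0.095]
contact_force: [-1.9, -1.3, 14.0]
gripper_width: 0.299
gripper_force: 59.9
```

```bash
python3 -m pendant '[[0.11,-0.03,0.22,0,0,0,0],[0,0,0,0,0,0,0],[0.34,-0.1,-0.19,0,0,0,0],[0.34,-0.1,-0.19,0,0,0,0],[0.34,-0.1,-0.19,0,0,0,0],[0.34,-0.1,-0.19,0,0,0,0],[0.34,-0.1,-0.19,0,0,0,0]]'
python3 -m pendant '[[0.34,-0.1,-0.19,0,0,0,0],[0.34,-0.1,-0.19,0,0,0,0],[0.34,-0.1,-0.19,0,0,0,0],[0.34,-0.1,-0.19,0,0,0,0],[0.34,-0.1,-0.19,0,0,0,0]]'
```

```text
t: 9.85
tool_pos: [0.5152, -0.0094, 0.1515]
ee_rot: [-0.375, -2.628, -0.095]
contact_force: [-4.4, 0.5, 7.2]
gripper_width: 0.3
gripper_force: 59.9
t: 10.35
tool_pos: [0.5322, -0.0144, 0.1421]
ee_rot: [-0.375, -2.629, -0.095]
contact_force: [-4.4, -0.4, 6.6]
gripper_width: 0.303
gripper_force: 59.9
```

```bash
python3 -m pendant '[[0.34,-0.1,-0.19,0,0,0,0],[0.34,-0.1,-0.19,0,0,0,0],[0.34,-0.1,-0.19,0,0,0,0],[0.34,-0.1,-0.19,0,0,0,0],[0.34,-0.1,-0.19,0,0,0,0],[0.34,-0.1,-0.19,0,0,0,0],[0.34,-0.1,-0.19,0,0,0,0],[0.34,-0.1,-0.19,0,0,0,0]]'
python3 -m pendant '[[0.17,-0.05,-0.09,0,0,0,0],[0.17,-0.05,-0.09,0,0,0,0],[0,0,0,0,0,0,0]]'
python3 -m pendant '[[0.17,-0.05,-0.09,0,0,0,0],[0.17,-0.05,-0.09,0,0,0,0],[0,0,0,0,0,0,0]]'
python3 -m pendant '[[0.17,-0.05,-0.09,0,0,0,0],[0.17,-0.05,-0.09,0,0,0,0],[0,0,0,0,0,0,0]]'
```

```text
t: 11.15
tool_pos: [0.5595, -0.0224, 0.127]
ee_rot: [-0.375, -2.629, -0.095]
contact_force: [-3.9, 0.1, 8.3]
gripper_width: 0.303
gripper_force: 59.9
t: 11.45
tool_pos: [0.5633, -0.0235, 0.1249]
ee_rot: [-0.375, -2.63, -0.095]
contact_force: [-2.2, -0.2, 5.6]
gripper_width: 0.296
gripper_force: 59.9
t: 11.75
tool_pos: [0.5667, -0.0245, 0.123]
ee_rot: [-0.375, -2.63, -0.095]
contact_force: [-1.9, 0.9, 5.7]
gripper_width: 0.301
gripper_force: 59.9
t: 12.05
tool_pos: [0.5701, -0.0255, 0.1211]
ee_rot: [-0.375, -2.63, -0.095]
contact_force: [-2.4, -0.3, 5.1]
gripper_width: 0.302
gripper_force: 59.9
```

```bash
for i in 1; do python3 -m pendant '[[0.17,-0.05,-0.09,0,0,0,0],[0,0,0,0,0,0,0]]'; python3 -m pendant '[[0.17,-0.05,-0.09,0,0,0,0],[0,0,0,0,0,0,0]]'; python3 -m pendant '[[0.17,-0.05,-0.09,0,0,0,0],[0,0,0,0,0,0,0]]'; done
```

```text
t: 12.25
tool_pos: [0.5718, -0.026, 0.1202]
ee_rot: [-0.375, -2.63, -0.095]
contact_force: [-3.1, 0.5, 5.9]
gripper_width: 0.302
gripper_force: 59.9
t: 12.45
tool_pos: [0.5735, -0.0265, 0.1192]
ee_rot: [-0.375, -2.63, -0.095]
contact_force: [-3.0, 0.4, 4.9]
gripper_width: 0.302
gripper_force: 59.9
t: 12.65
tool_pos: [0.5747, -0.0269, 0.1185]
ee_rot: [-0.375, -2.629, -0.095]
contact_force: [-3.6, 1.2, 5.2]
gripper_width: 0.307
gripper_force: 59.9
```

```bash
python3 -m pendant '[[0.17,-0.05,-0.09,0,0,0,0],[0,0,0,0,0,0,0]]'; python3 -m pendant '[[0.17,-0.05,-0.09,0,0,0,0],[0,0,0,0,0,0,0]]'
python3 - <<'E'
from h import *
s=env.read_camera("scene");t=env.read_camera("top")
cv2.imwrite("pics/s4.png",np.hstack([cv2.resize(r["image"][b:b+100,a:a+100],(400,400),interpolation=2) for r,a,b in((s,260,180),(t,280,160))]))
E
```

```text
t: 12.85
tool_pos: [0.5749, -0.027, 0.1186]
ee_rot: [-0.374, -2.625, -0.095]
contact_force: [-9.0, 1.0, 12.0]
gripper_width: 0.305
gripper_force: 59.9
t: 13.05
tool_pos: [0.575, -0.027, 0.1186]
ee_rot: [-0.372, -2.621, -0.095]
contact_force: [-12.3, 0.8, 17.4]
gripper_width: 0.302
gripper_force: 59.9
```

View pics/s4.png

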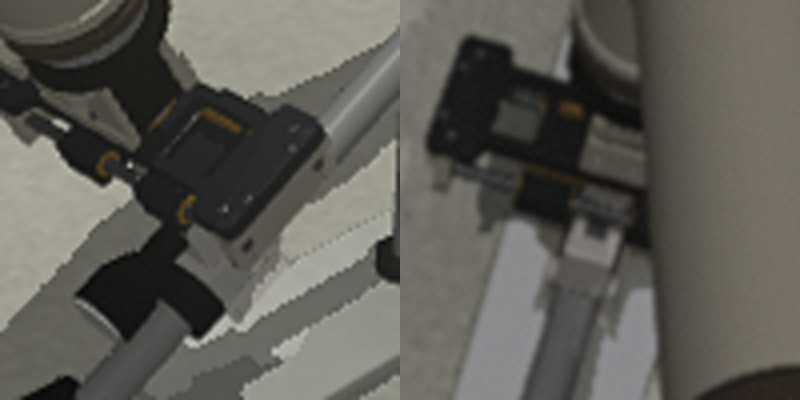

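The left crop shows the clip hard against the collar at about (200,300), and the tool has stopped while the force rises. I'll unload and then release.

```bash
python3 -m pendant '[[-0.3,0.09,0.17,0,0,0,0],[0,0,0,0,0,0,0]]'
python3 -m pendant '[[0,0,0,0,0,0,9.18],[0,0,0,0,0,0,9.18],[0,0,0,0,0,0,9.18],[0,0,0,0,0,0,9.18],[0,0,0,0,0,0,9.18],[0,0,0,0,0,0,9.18],[0,0,0,0,0,0,9.18],[0,0,0,0,0,0,9.18],[0,0,0,0,0,0,9.18],[0,0,0,0,0,0,9.18],[0,0,0,0,0,0,9.18],[0,0,0,0,0,0,9.18]]'
```

```text
t: 13.35
tool_pos: [0.5748, -0.0269, 0.1186]
ee_rot: [-0.375, -2.629, -0.095]
contact_force: [-5.8, 0.1, 6.8]
gripper_width: 0.302
gripper_force: 59.9
t: 14.55
tool_pos: [0.5753, -0.0273, 0.118]
ee_rot: [-0.376, -2.63, -0.095]
contact_force: [-0.4, 0.6, -0.4]
gripper_width: 1.002
gripper_force: 0.0
```

```bash
python3 -m pendant '[[0.9,-0.26,1.77,0,0,0,9.18],[1.35,-0.39,2.65,0,0,0,9.18],[1.35,-0.39,2.65,0,0,0,9.18],[1.35,-0.39,2.65,0,0,0,9.18],[0.5,1,2.65,0,0,0,9.18],[0,3,2,0,0,0,9.18],[0,3,0,0,0,0,9.18],[0,3,0,0,0,0,9.18],[0,3,0,0,0,0,9.18],[0,3,0,0,0,0,9.18],[0,3,0,0,0,0,9.18],[0,0,0,0,0,0,9.18]]'
python3 - <<'E'
from h import *
s=env.read_camera("scene");t=env.read_camera("top")
cv2.imwrite("pics/s5.png",np.hstack([cv2.resize(r["image"][b:b+130,a:a+130],(400,400),interpolation=2) for r,a,b in((s,250,170),(t,270,150))]))
E
```

```text
t: 15.75
tool_pos: [0.6283, 0.1552, 0.262]
ee_rot: [-0.364, -2.629, -0.099]
contact_force: [-0.6, 1.2, -0.7]
gripper_width: 1.002
gripper_force: 0.0
```

View pics/s5.png

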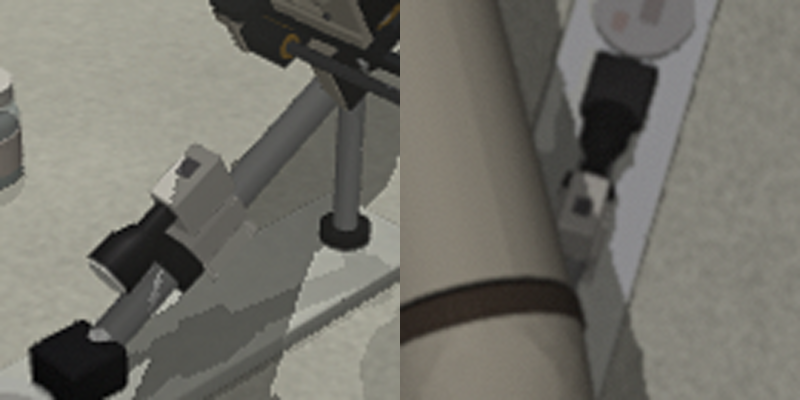

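In the left crop the lamp sits upright on the arm, head down the slope at (120,255), with its clip touching the collar at (185,262). The gripper is clear, so I'll hand in.

```bash
python3 -m pendant '[[0,0,0,0,0,0,9.18],[0,0,0,0,0,0,9.18],[0,0,0,0,0,0,9.18]]'; python3 -c "
from workcell import env
print(env.sign_off())"
```

```text
t: 16.15
tool_pos: [0.6301, 0.1469, 0.2617]
ee_rot: [-0.379, -2.63, -0.094]
contact_force: [0.5, -0.2, -0.7]
gripper_width: 0.996
gripper_force: 0.0
the job is handed in; nothing more can be done
None
```

The lamp was snapped onto the upper half of the arm, slid down against the stop collar with its head pointing down the slope, and released. I handed the job in at about 16 s; the hand-in returned no verdict, but the last picture showed the lamp upright against the collar and the gripper clear.

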